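# Set the magnetic stirrer to speed 5 and start it

## Robot

A 6-joint arm with a two-finger parallel gripper is mounted at the origin on the work surface. World frame = base frame: x ahead of the robot, y to its left, z up, the work surface at z = 0. Lengths are in m, angles in degrees, forces in N, time in s.
With the tool pointing down it reaches from about 0.35 to 0.875 m from the base axis. Payload 4.2 kg.
Tool frame: the origin (TCP) lies midway between the tips of the shut fingers; the grasp point (between the pads) lies 19 mm behind it; z points along the fingers, y is the line along which they close (so a half turn about z gives the same grasp; the last joint's range is limited). The gripper opens to 87 mm and grips with 3 to 60 N. Pads are 19 mm wide; open, the fingers measure 117 mm over their backs; the gripper's body (75 mm by 190 mm) begins 51 mm behind the grasp point.
Start: joints at [-57.949, 22.042, 0.453, 0, -68.411, -14.817], TCP at [0.185, -0.597, 0.223] pointing down, gripper open.
Joint ranges: [-179.83, 179.83], [-69.29, 118.12], [-61.27, 80.66], [-181.25, 117.63], [-171.15, -9.14], [-177.46, 177.46]. Speed limits (degrees/s): [159.86, 159.86, 180, 180, 180, 180].

## Interface

Orientations are given as [roll, pitch, yaw] about the fixed x, y, z axes, in that order (R = Rz(yaw) Ry(pitch) Rx(roll)).
In Python, from workcell import env gives the robot as it stands. The module is installed in compiled form; this text tells all that it offers. Calls block until the motion is done:
- env.goto(position, orientation): joint-space move of the TCP to a pose.
- env.move_straight(position, rotation=None, rate=0.15, force_limit=None): straight line of the TCP; rotation=None keeps the orientation; rate is the mean speed in m/s. With force_limit (N) it stops when the force on the tool has changed by that much, and returns True; else False.
- env.set_joints(angles): joint-space move.
- env.gripper_to(opening, grasp_force=None): opening from 0.0 (shut) to 1.0 (fully open); grasp_force is the grip in N (None keeps the last); returns when the fingers have stopped.
- env.dwell(seconds).
- env.inverse_kinematics(position, orientation): joint angles nearest the present ones, or None.
- env.read_state(): the state.
- env.grab_frame(name): name is "side" or "top"; returns a dict with "image" (400x640x3 uint8, blue, green, red), "fx", "fy", "cx", "cy" (pixels), "position" and "orientation" of the camera in the world. Camera axes: x right, y up, looking along -z (the intrinsics and any distortion apply to the point x, -y, -z); pixel columns grow to the right and rows downward; lengths in m; the calibration is good to about 2 mm. A picture is of the moment at which its call begins. There is no depth.
A pose or a line that the arm cannot do raises env.Unreachable and nothing moves.
- env.close_job(): hands the job in; it is judged then, once.
Trained networks look in a picture, given as the dict that the camera call returned (one of the last four; its "shot" number tells which), for a name from the list of things; names that differ only in an ending like _2 or _b are one class to them, and where a whole thing is asked for, a point or a joint stands for the part that bears it (a point fixed in the world has none). Each returns a list of dicts, best first, with "score" (0 to 1); they miss things now and then, are a little off and sometimes report something else, mostly with a low value. They report only what shows in the picture. A call takes as long as a camera call. They do not tell look-alikes from the thing itself.
- env.search_frame(picture, thing): "xyz" ([x, y, z] in m, in world coordinates, good to about 4 mm: the middle of the surface that is visible of it).
- env.trace(picture, thing): "mask" (400x640 bool, what is visible of it).
The state is a dict: "clock": time; "joint_positions": joint angles; "qvel": joint speeds; "joint_torque": joint torques, N m; "position": TCP position; "tool_rot": TCP orientation; "force": force on the tool from outside, world axes, zero at the start; "wrist_torque": the same for the moment, N m; "opening": opening from 0.0 (shut) to 1.0 (fully open); "finger_force": force on a finger pad.
Only numpy, scipy, OpenCV 4.12 (cv2) and the standard library are available. Lean on these libraries where they do the work, as an engineer would, in place of code of your own. Each camera call takes 0.05 s, during which the arm holds its last target. There are 200 camera calls.

## Task

Set the magnetic stirrer to speed 5 and start it: with a fingertip, push the wing of the black speed selector round clockwise, click by click, until it rests at the fifth dot, without letting it run on to the sixth (that would throw the stir bar), then press the green start button fully down and let it come up again. Only push the selector, never pinch it between the fingers, and do not press the button before the speed is set. Leave the beaker on the stirring plate, and the cup, tube rack and cap around it, standing where they are.

Things in the scene. Friction and masses are not known exactly. Their poses are not given: they have to be found in the camera images.
- stirrer: White stirrer, fixed, 250 (x) x 170 mm (y); origin under its centre on the worktop. +x runs from the light grey level control panel (51 mm high) to the square stirring plate (130 mm, centre x = +55, top 58 mm high). Selector axis at x -68, y +30 mm; start button at x -78, y -52. Six dark blue dots, 45 mm round the selector axis, 30 degrees apart, grow clockwise from speed 1 (smallest, at +y) to 6.
- selector_axis (a point): Point on the selector's upright axis, 67 mm above the worktop; frame turns with it, y along the wing to the nose, z up. Black skirt disc (46 mm across, 51 to 56 mm above the worktop) with an upright wing 14 mm thick, top at 77 mm (mid ridge 80), from 22 mm behind the axis to 38 mm ahead (last 4 mm of nose, 2 mm of tail only 6 mm thick). White line on top marks the nose half.
- selector_nose (a point): Foremost point of the selector's nose, at half height of the wing, 38 mm from the axis; the nose points at the dot of the set speed.
- selector (a joint): Selector angle, rad: 0 = speed 1, +0.524 (30 degrees) a click clockwise seen from above; speed 5 = 2.094, speed 6 (end stop) = 2.618. At 0 the nose points along the stirrer's +y, at 1.571 along +x. About 0.05 N m (2 N at the nose) pushes it over the ridge half-way between clicks; then it snaps on to the next click by itself and stays. Starts at speed 1, 2 or 3.
- wing_rear: The flank of the selector's wing that is pushed to turn it clockwise (on the -x side of the frame of selector_axis): a flat face 53 mm long and 21 mm high; origin at the middle of the flank, 2 mm inside its face. z up, y to the nose.
- wing_lead: The opposite flank of the wing, that leads when it turns clockwise; same size. Pressing on both flanks at once counts as pinching.
- start_top (a point): Centre of the top of the green start button, a round cap of 25 mm diameter that stands 11 mm above the panel in a flat steel ring, 62 mm above the worktop when up; pressed straight down.
- start (a joint): Travel of the start button in m: 0 up, 0.005 fully down (about 4 N); springs back when let go.
- beaker: Clear beaker, 54 mm across the rim, 66 mm high, with a white stir bar in it, loose, standing about the middle of the stirring plate; origin at the centre of its underside.
- sample_cup: Empty clear sample cup, 62 mm across the rim, 66 mm high, loose, on the worktop beside the stirrer; origin at the centre of its underside.
- tube_rack: Blue rack (70 by 120 mm) with capped tubes, 106 mm high in all, loose, on the worktop beside the stirrer; origin at the centre of its underside.
- blue_cap: Blue screw cap, 34 mm across, 12 mm high, loose, on the worktop beside the stirrer's control end; origin at the centre of its underside.
Not all that is in view belongs to the job. What is meant by the tube_rack is not pink, and is the larger of those in its own colour. Leave any yellow look-alike of the blue_cap alone.

How it is judged (in metres and radians):
On the way, in this order (a step that is already met when the one before it is completed fails the run):
1. the selector rests at speed 5 (value of joint selector between 1.9744 and 2.2144 rad and velocity of joint selector between -0.3 and 0.3 rad/s), for 0.3 s.
2. the start button is pressed fully down (value of joint selector between 1.9744 and 2.2144 rad and value of joint start above 0.004 m), for 0.02 s.
At the end, for the whole second after the job is handed in: The selector rests at speed 5 (within 0.12 rad, about 7 degrees), the start button has been pressed (at least 4 of its 5 mm) after that and is up again (within 1 mm); the beaker stands on the plate within 10 mm of where it stood, the cup, rack and cap within 15 mm of theirs, all upright (value of joint selector between 1.9744 and 2.2144 rad and value of joint start below 0.001 m and horizontal distance between beaker and stirrer below 0.09 m and height (world z) of beaker above 0.053 m and linear speed of beaker below 0.02 m/s and not (distance of beaker from where it was at the start of the episode above 0.01 m or angle between beaker's own z axis and vertical above 0.15 rad) and not (distance of sample_cup from where it was at the start of the episode above 0.015 m or angle between sample_cup's own z axis and vertical above 0.15 rad) and not (distance of tube_rack from where it was at the start of the episode above 0.015 m or angle between tube_rack's own z axis and vertical above 0.15 rad) and not (distance of blue_cap from where it was at the start of the episode above 0.015 m or angle between blue_cap's own z axis and vertical above 0.3 rad)); the robot touches nothing.
It fails at once if the selector ran past speed 5, more than half-way to speed 6 (value of joint selector above 2.3562 rad).
It fails at once if the start button was pressed (over 2.5 mm) while the selector was not at speed 5 (value of joint start above 0.0025 m and not (value of joint selector between 1.9744 and 2.2144 rad)).
It fails at once if the selector's wing was pinched: the fingers press on both flanks at once (contact force between the fingers and wing_rear above 0.5 N and contact force between the fingers and wing_lead above 0.5 N).
It fails at once if the beaker was moved more than 10 mm, lifted or tipped (distance of beaker from where it was at the start of the episode above 0.01 m or angle between beaker's own z axis and vertical above 0.15 rad).
It fails at once if the cup, rack or cap was moved more than 15 mm, lifted or tipped (distance of any of sample_cup, tube_rack, blue_cap from where it was at the start of the episode above 0.015 m or angle between any of sample_cup, tube_rack's own z axis and vertical above 0.15 rad or angle between blue_cap's own z axis and vertical above 0.3 rad).
It also fails if it takes over 54 s, if anything falls off the work surface, if the arm or the gripper's body presses on something with over 40 N, if the wrist force passes 120 N, or if a joint passes its speed limit or range.

## Working session

There is one attempt and no reset: what is moved stays moved. The work goes in short steps, each a Python script; the robot and the scene stay as the last script left them, time stands still between calls to the robot, and variables do not carry over. Pictures are saved under pics/ and viewed, at most 10 in all, crops included, and the job is handed in when it is done.

```bash
mkdir -p pics; ls; cat > h.py <<'E'
import numpy as np, cv2
from workcell import env
from scipy.spatial.transform import Rotation as R
def Rc(p):
    o=np.array(p["orientation"],float)
    return o if o.shape==(3,3) else R.from_euler('xyz',o,degrees=True).as_matrix()
def proj(p,X):
    X=np.atleast_2d(X); c=(X-np.array(p["position"]))@Rc(p)
    return np.c_[p["cx"]+p["fx"]*c[:,0]/-c[:,2], p["cy"]+p["fy"]*-c[:,1]/-c[:,2]]
def back(p,uv,z):
    uv=np.atleast_2d(uv).astype(float)
    d=np.c_[(uv[:,0]-p["cx"])/p["fx"],-(uv[:,1]-p["cy"])/p["fy"],-np.ones(len(uv))]@Rc(p).T
    o=np.array(p["position"]); return o+d*((z-o[2])/d[:,2])[:,None]
E
python3 - <<'E'
from h import *
for n in("top","side"):
    p=env.grab_frame(n); cv2.imwrite(f"pics/{n}0.png",p["image"])
    print(n,{k:v for k,v in p.items() if k!="image"})
    for t in["stirrer","selector","selector_axis","selector_nose","wing_rear","wing_lead","start_top","beaker","sample_cup","tube_rack","blue_cap"]:
        try: print(t,[(np.round(d["xyz"],3).tolist(),round(d["score"],2),proj(p,d["xyz"])[0].round().tolist()) for d in env.search_frame(p,t)][:4])
        except Exception as e: print(t,e)
print(env.read_state())
E
```

```text
pics
top {'fx': 465.0245107901865, 'fy': 465.0245107901865, 'cx': 322.7568442589072, 'cy': 203.3837728310657, 'position': array([0.5202691 , 0.09598821, 1.15812195]), 'orientation': array([  4.73394164,  -1.50000416, -89.71745128]), 'shot': 1}
stirrer [([0.639, 0.04, 0.051], 0.7, [334.0, 192.0])]
selector [([0.58, 0.053, 0.056], 0.82, [329.0, 217.0])]
selector_axis []
selector_nose [([0.576, 0.051, 0.053], 0.59, [330.0, 219.0])]
wing_rear [([0.577, 0.05, 0.057], 0.3, [330.0, 218.0])]
wing_lead []
start_top [([0.589, -0.031, 0.063], 0.56, [364.0, 213.0])]
beaker [([0.708, 0.052, 0.081], 0.56, [330.0, 162.0])]
sample_cup [([0.818, -0.124, 0.036], 0.79, [400.0, 121.0])]
tube_rack [([0.626, 0.26, 0.056], 0.73, [242.0, 197.0]), ([0.496, 0.291, 0.043], 0.69, [228.0, 252.0]), ([0.617, 0.422, 0.057], 0.65, [172.0, 200.0])]
blue_cap [([0.525, -0.162, 0.013], 0.55, [415.0, 240.0])]
side {'fx': 369.3102150423986, 'fy': 369.3102150423986, 'cx': 319.4233188108647, 'cy': 195.91471003984486, 'position': array([ 0.44448446, -0.5895456 ,  0.57990615]), 'orientation': array([ 55.53402633,  -1.34017991
[... 846 characters left out ...]
02.0])]
{'clock': 1.2, 'joint_positions': array([-5.79495498e+01,  2.20425395e+01,  4.53284451e-01,  6.52661174e-05,
       -6.84123615e+01, -1.48172910e+01]), 'qvel': array([ 0.06035025,  0.01120666,  0.02812891, -0.05027435, -0.04294945,
        0.04644406]), 'joint_torque': array([-4.86350164e-04, -3.90476882e+01,  1.87624454e+01,  4.22453508e+00,
        1.56047201e-02, -3.83756617e-05]), 'position': array([ 0.18518682, -0.59691278,  0.22254568]), 'tool_rot': array([ 1.79998453e+02, -4.72097176e-04, -1.62766817e+02]), 'force': array([ 0.89832386, -0.57497242,  1.31172378]), 'wrist_torque': array([-0.01529589,  0.00657575, -0.01484399]), 'finger_force': 0.0, 'opening': 0.9958183183500466}
```

View crops.

```bash
python3 - <<'E'
import cv2
t=cv2.imread("pics/top0.png");s=cv2.imread("pics/side0.png")
cv2.imwrite("pics/top0c.png",cv2.resize(t[130:270,270:440],None,fx=4.2,fy=4.2,interpolation=cv2.INTER_CUBIC))
E
```

```text
(no output)
```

View pics/top0.png

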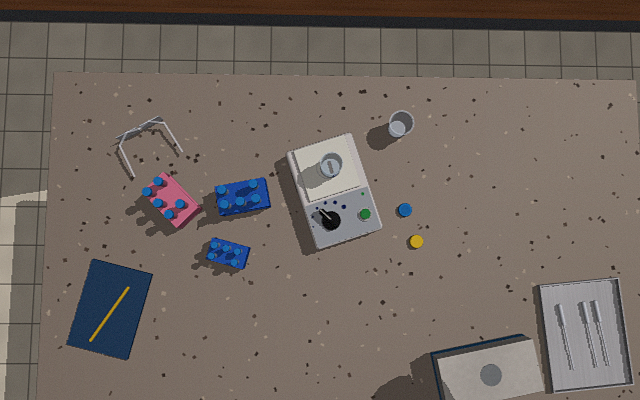

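View pics/side0.png

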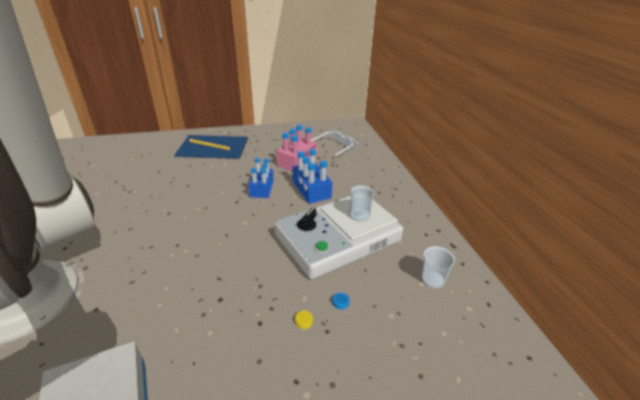

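View pics/top0c.png

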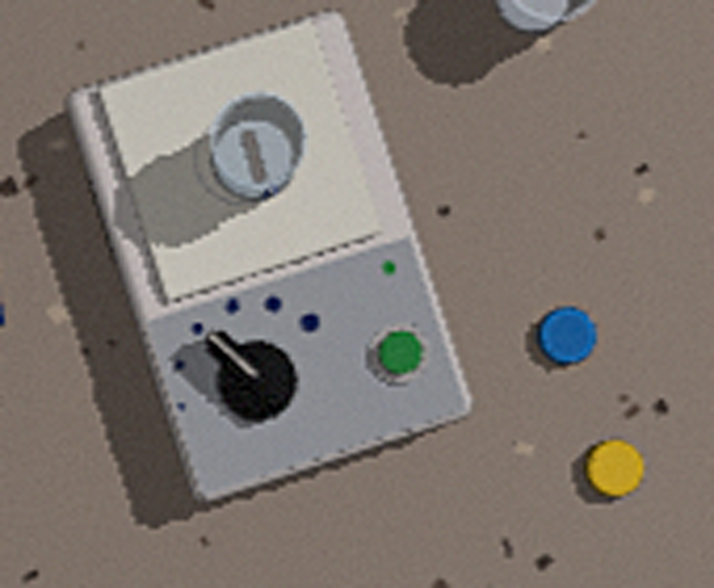

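Speed-1 to -6 dots lie at crop (182,406) … (310,322). The white line on the nose ends at crop (212,335), next to dot 3, so the selector is at speed 3.

Rack candidates (full top image):
- Blue at (242,197): larger, and the right colour, so this is the tube_rack.
- Blue at (228,252): smaller.
- Pink at (172,200): wrong colour.

Caps: blue at (405,210) is the one meant, yellow at (416,241) is the look-alike. All of these only have to be avoided. Next I fit the stirrer pose.

```bash
cat >> h.py <<'E'
def S(st,X):  # stirrer frame (m) -> world
    X=np.atleast_2d(X).astype(float); c,s=np.cos(st[2]),np.sin(st[2])
    return np.c_[st[0]+c*X[:,0]-s*X[:,1], st[1]+s*X[:,0]+c*X[:,1], X[:,2]]
def ndir(st,th):  # nose heading in world, deg; th deg
    return 90-th+np.degrees(st[2])
E
python3 - <<'E'
from h import *
from scipy.optimize import least_squares
ps={n:env.grab_frame(n) for n in("top","side")}
th=np.radians(30*np.arange(6))
M=np.r_[np.c_[-.068+.045*np.sin(th),.03+.045*np.cos(th),np.full(6,.051)],[[-.078,-.052,.062]]]
def blobs(p,lo,hi,roi):
    h=cv2.cvtColor(p["image"],cv2.COLOR_BGR2HSV); m=cv2.inRange(h,lo,hi)
    z=np.zeros_like(m); x0,y0,x1,y1=roi; z[y0:y1,x0:x1]=m[y0:y1,x0:x1]
    n,_,st,c=cv2.connectedComponentsWithStats(z); return [(c[i],st[i,4]) for i in range(1,n)]
crop=np.array([[182,406],[180,366],[198,328],[233,305],[274,303],[310,322],[400,352]])
uv0=crop/4.2+[270,130]-.4
# refine: intensity weighted for blue dots
t=ps["top"]; b=blobs(t,(110,120,20),(130,255,200),(305,195,360,235)); print([(c.round(1),a) for c,a in b])
g=blobs(t,(50,120,40),(75,255,255),(350,200,380,225)); print([(c.round(1),a) for c,a in g])
gs=blobs(ps["side"],(50,120,40),(80,255,255),(300,230,340,260)); print('side g',[(c.round(1),a) for c,a in gs])
f=lambda s:(proj(t,S(s,M))-uv0).ravel()
r=least_squares(f,[.64,.03,.3],x_scale=[.1,.1,.3],loss='soft_l1'); st=r.x
print(st,np.degrees(st[2]),r.fun.reshape(-1,2).round(1).tolist())
print("side pred",proj(ps["side"],S(st,M)).round(1).tolist())
np.save("st.npy",st)
ax=S(st,[-.068,.03,.067])[0]; print("axis",ax,"button",S(st,M[6:])[0])
v=ps["side"]["image"].copy()
for u in proj(ps["side"],S(st,M)): cv2.circle(v,tuple(int(x*16) for x in u),16,(0,0,255),1,shift=4)
w=t["image"].copy()
for X in [[-.125,-.085,.05],[-.125,.085,.05],[.125,.085,.05],[.125,-.085,.05]]:
    u=proj(t,S(st,X))[0]; cv2.circle(w,tuple(int(x) for x in u),1,(0,0,255),-1)
big=lambda i,y0,y1,x0,x1:cv2.resize(i[y0:y1,x0:x1],(400,400*(y1-y0)//(x1-x0)),interpolation=cv2.INTER_CUBIC)
cv2.imwrite("pics/chk.png",np.hstack([big(v,190,290,265,395)[:300],big(w,120,260,270,400)[:300]]))
print(env.read_state()["clock"])
for th in(60,120):
  for s in(90,-90): print(th,s,env.inverse_kinematics([ax[0],ax[1],.2],[180,0,ndir(st,th)+s]))
E
```

```text
[(array([324.8, 202.3]), np.int32(6)), (array([334.7, 202. ]), np.int32(7)), (array([343.4, 206.4]), np.int32(13)), (array([316.5, 207.5]), np.int32(4)), (array([312.3, 216.3]), np.int32(3)), (array([313., 226.]), np.int32(1))]
[(array([364.9, 213.4]), np.int32(78))]
side g [(array([321.7, 245.4]), np.int32(65))]
[0.64578054 0.04106489 0.32297839] 18.50529834131063 [[-0.0, -0.1], [-0.1, -0.3], [0.1, 0.0], [-0.1, 0.2], [-0.2, 0.2], [-0.0, 0.0], [0.4, -0.1]]
side pred [[295.1, 215.4], [304.7, 213.9], [314.3, 215.4], [321.5, 219.8], [324.5, 225.9], [322.2, 232.4], [320.1, 245.0]]
axis [0.57177476 0.04793104 0.067     ] button [ 0.58831799 -0.03300302  0.062     ]
1.3
60 90 [ 2.09627472e+01  1.80581786e+01 -8.89900598e+00 -2.54444375e-14
 -6.30428154e+01 -1.52457449e+02]
60 -90 [ 2.09627472e+01  1.80581786e+01 -8.89900598e+00  2.54444375e-14
 -6.30428154e+01  2.75425511e+01]
120 90 [ 20.96274722  18.05817863  -8.89900598   0.         -63.04281539
 147.54255112]
120 -90 [ 20.96274722  18.05817863  -8.89900598   0.         -63.04281539
 -32.45744888]
```

View pics/chk.png

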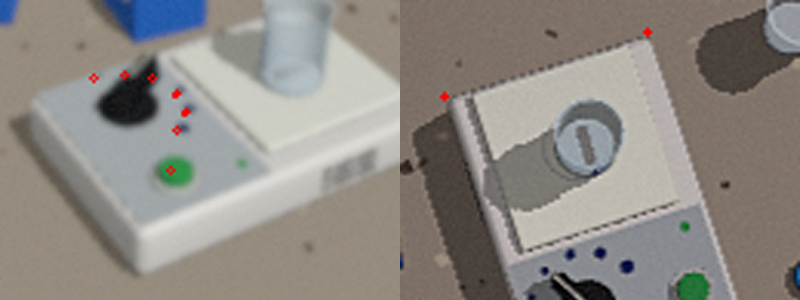

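Top-view and side-view fits agree to about 1.6 px (3 mm), so I use the mean of the two. First move: shut the fingers, come down behind the rear flank and push along an arc, stopping at about 110°. That is just past the 4-to-5 ridge and far short of the 5-to-6 ridge at 135°.

```bash
cat >> h.py <<'E'
def pose(st,th,lat,along=.027,z=.064):
    a=np.radians(ndir(st,th)); ax=S(st,[-.068,.03,z])[0]
    p=ax+along*np.array([np.cos(a),np.sin(a),0])+lat*np.array([-np.sin(a),np.cos(a),0])
    return p,[180,0,ndir(st,th)-90]
E
python3 - <<'E'
from h import *
st=np.load("st.npy"); st[:2]+=[.0015,-.0003]; np.save("st.npy",st)
env.gripper_to(0.0)
p,o=pose(st,58,.028,z=.2); env.goto(p,o)
p,o=pose(st,58,.028); print("down",env.move_straight(p,o,rate=.1,force_limit=6))
f0=env.read_state()["force"]
for th,lat in [(58,.0225),(58,.0185)]+[(t,.0165) for t in range(58,111,4)]:
    p,o=pose(st,th,lat); env.move_straight(p,o,rate=.02)
    s=env.read_state(); a=np.radians(ndir(st,th))
    d=s["force"]-f0; print(th,lat,"push %.2f  along %.2f z %.2f"%(d@[-np.sin(a),np.cos(a),0],d@[np.cos(a),np.sin(a),0],d[2]),round(s["clock"],1),np.abs(s["position"]-p).max().round(4))
env.dwell(.3)
p,o=pose(st,110,.028); env.move_straight(p,o,rate=.05)
p,o=pose(st,110,.028,z=.16); env.move_straight(p,o,rate=.15)
p,o=pose(st,110,.028,z=.16); p=p+np.array([-.17,.0,.05]); env.goto(p,o)
t=env.grab_frame("top"); cv2.imwrite("pics/top1.png",cv2.resize(t["image"][130:270,270:440],None,fx=4.2,fy=4.2,interpolation=cv2.INTER_CUBIC))
print(env.read_state()["clock"])
E
```

```text
down False
58 0.0225 push -1.55  along -0.30 z -1.38 7.5 0.0001
58 0.0185 push 0.15  along -0.15 z -1.02 7.9 0.0001
58 0.0165 push 0.15  along 0.19 z -1.61 8.1 0.0002
62 0.0165 push 2.52  along 1.27 z -0.35 8.4 0.0002
66 0.0165 push 1.15  along 1.00 z -0.95 8.6 0.0001
70 0.0165 push -1.09  along -1.25 z -0.41 8.9 0.0004
74 0.0165 push -0.99  along 0.64 z -1.40 9.2 0.0003
78 0.0165 push -0.70  along 0.55 z -1.49 9.4 0.0001
82 0.0165 push -0.45  along 0.48 z -1.30 9.7 0.0001
86 0.0165 push 0.48  along -0.81 z 0.01 9.9 0.0003
90 0.0165 push 1.10  along -0.21 z -0.37 10.2 0.0004
94 0.0165 push 1.06  along -0.75 z -0.31 10.4 0.0002
98 0.0165 push -0.54  along 0.50 z -1.53 10.7 0.0004
102 0.0165 push -0.40  along -0.39 z -1.14 11.0 0.0002
106 0.0165 push -0.04  along 0.43 z -0.43 11.2 0.0
110 0.0165 push -1.20  along 0.43 z -1.19 11.5 0.0
13.75
```

View pics/top1.png

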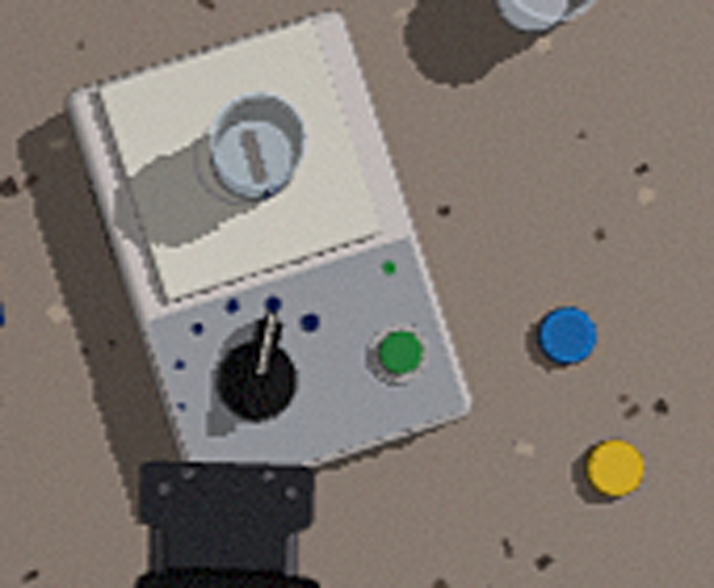

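The nose and its white line now point at dot 5, crop (274,303), and the beaker at (257,160) and the cap at (567,335) are unmoved. Next I press the button.

```bash
python3 - <<'E'
from h import *
st=np.load("st.npy"); b=S(st,[-.078,-.052,.062])[0]; o=[180,0,np.degrees(st[2])]
env.goto([b[0],b[1],.15],o)
env.move_straight([b[0],b[1],.070],o,rate=.1)
f0=env.read_state()["force"]
hit=env.move_straight([b[0],b[1],.0545],o,rate=.01,force_limit=12)
s=env.read_state(); print(hit,s["position"],s["force"]-f0)
env.dwell(.2); s=env.read_state(); print(s["position"],s["force"]-f0)
env.move_straight([b[0],b[1],.15],o,rate=.1)
env.goto([.40,-.03,.25],o)
p={n:env.grab_frame(n) for n in("top","side")}
f=lambda i,y0,y1,x0,x1:cv2.resize(i[y0:y1,x0:x1],(400,400),interpolation=cv2.INTER_CUBIC)
cv2.imwrite("pics/end.png",np.hstack([f(p["top"]["image"],90,290,220,420),f(p["side"]["image"],140,340,260,460)]))
print(env.read_state()["clock"])
E
```

```text
True [ 0.58978119 -0.03331242  0.05754112] [-1.11556294  0.17318321  4.48340486]
[ 0.58979444 -0.03331887  0.05745218] [-1.54655169  0.67703045  5.61442154]
20.1333
```

View pics/end.png

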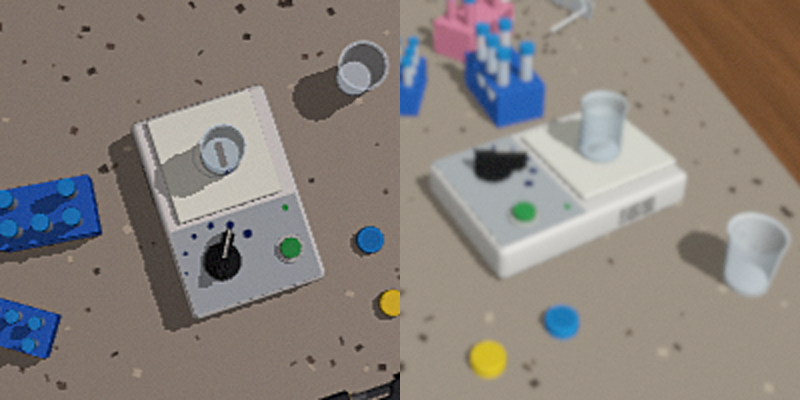

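The selector is at dot 5, the button is up and everything stands where it did. The first press only reached z = 57.5 mm, nominally 4.5 mm of travel, so I press once more, firmer, to be sure, and then hand in.

```bash
python3 - <<'E'
from h import *
st=np.load("st.npy"); b=S(st,[-.078,-.052,.062])[0]; o=[180,0,np.degrees(st[2])]
env.goto([b[0],b[1],.15],o)
env.move_straight([b[0],b[1],.066],o,rate=.1)
f0=env.read_state()["force"]
for z in np.arange(.063,.0545,-.0005):
    hit=env.move_straight([b[0],b[1],z],o,rate=.01,force_limit=22)
    s=env.read_state(); print(round(z,4),hit,s["position"][2].round(5),(s["force"]-f0)[2].round(1))
    if hit or (s["force"]-f0)[2]>15: break
env.dwell(.2)
env.move_straight([b[0],b[1],.15],o,rate=.1)
env.goto([.40,-.03,.25],o); env.dwell(.5)
p=env.grab_frame("top")
cv2.imwrite("pics/end2.png",cv2.resize(p["image"][90:290,220:420],(600,600),interpolation=cv2.INTER_CUBIC))
print(env.read_state()["clock"])
E
```

```text
0.063 False 0.06303 -0.3
0.0625 False 0.06253 -1.2
0.062 False 0.06217 1.3
0.0615 False 0.0616 1.4
0.061 False 0.06106 1.3
0.0605 False 0.06054 2.0
0.06 False 0.06007 2.4
0.0595 False 0.05953 2.4
0.059 False 0.05907 2.9
0.0585 False 0.05851 2.2
0.058 False 0.05807 3.4
0.0575 False 0.05756 3.4
0.057 False 0.05742 5.0
0.0565 False 0.05739 8.0
0.056 False 0.05733 10.3
0.0555 False 0.0573 11.1
0.055 False 0.05724 14.3
29.1583
```

View pics/end2.png

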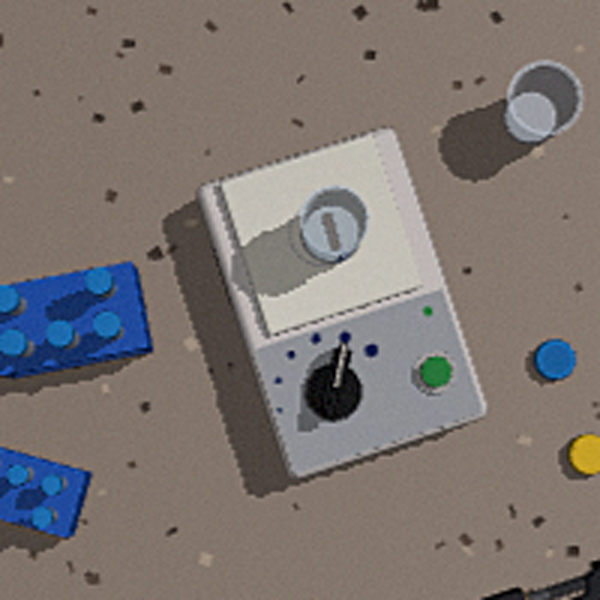

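The second press reached the hard stop: force rises steeply from z = 57.4 mm after a 4 N spring slope. The picture shows the nose at dot 5 (344,338), the button up (435,371), and the beaker, cup, rack and cap in place.

```bash
python3 -c "
from workcell import env
print(env.close_job())"
```

```text
the job is handed in; nothing more can be done
None
```

The job is handed in: the selector rests at speed 5, the start button was pressed to its stop (twice) and came back up, and the beaker, cup, rack and cap look unmoved; no verdict was returned.

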